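Feed the next coupling and hold the test chamber's sprung hatch just under balance

ROBOT

A 6-joint arm with a two-finger parallel gripper is mounted at the origin on a cart in front of the work surface, level with it; the furniture and walls round the work are solid. World frame = base frame: x ahead of the robot, y to its left, z up, the work surface at z = 0. Lengths are in m, angles in rad, forces in N, time in s.
With the tool pointing down it reaches from about 0.25 to 0.725 m from the base axis. Payload 4 kg.
Tool frame: the origin (TCP) lies midway between the tips of the shut fingers; the grasp point (between the pads) lies 19 mm behind it (bot.hold_point_z is the distance from the TCP to the grasp point, in m); z points along the fingers, y is the direction in which the jaws open and shut (so a half turn about z gives the same grasp; the last joint's range is limited). The gripper opens to 85 mm and grips with 20 to 120 N. Pads are 22 mm wide; open, the fingers measure 114 mm over their backs; the gripper's body (76 mm by 85 mm) begins 54 mm behind the grasp point. The pads swing forward as they close: fully open they stand 13 mm farther back than shut.
Start: joints at [1.202, 0.241, 0.005, 1.335, 0, 1.571], TCP at [0.18, 0.466, 0.231] pointing down, gripper open.
Joint ranges: [-2.72, 2.72], [-1.05, 1.87], [-1.09, 1.28], [-1.99, 2.15], [-1.42, 1.44], [-3.14, 3.14]. Speed limits (rad/s): [2.79, 2.79, 3.14, 3.14, 3.14, 3.14].

INTERFACE

Orientations are given as a unit quaternion [x, y, z, w].
In Python, from workcell import status, viewer, order, bot gives the robot as it stands.
- The arm moves only by the tool servo_tool, never from a script. Its argument "increments" is a list of rows, each a list of 3 entries, a list of its own where there are three numbers: the closure in counts, from 0 (fully open) to 255 (shut), then the shift along the tool's x, y, z in mm, then the turn about the tool's z in degrees. A call has exactly 10 rows; each row shifts and turns the commanded pose from where the row before left it, along the tool's axes as they then stand; what a row does not reach is not made up. A row lasts 1/10 s, in which the tool goes at most 50 mm and 8.59 degrees, less where a joint would pass 70% of its speed; a pose out of reach is approached as far as the arm can. A call is refused whole if a number of a shift passes 50 or a number of a turn 8.59, either way. A call with a gripper value outside its range is refused whole. The fingers move at their own pace and stop on an object; the grip force is fixed at half the most. Time passes only in rows, so rows that do not move let the fingers close, or fill a call up. It gives the time, the measured TCP pose, the force and the opening at its end, in the units of the state.
- status.get_obs(): the state, without advancing time (a new reading comes with each control period).
- viewer.camera(name): name is "scene" or "top" or "wrist"; returns (picture, depth): 400x640x3 uint8, red, green, blue; 400x640 float32, m along the optical axis (not along the pixel's ray), 0 where there is no reading.
- viewer.get_calibration(name): a dict with "K" (3x3 intrinsics, pixels), "position" and "orientation" of the camera in the world. Camera axes: x right, y up, looking along -z (the intrinsics and any distortion apply to the point x, -y, -z); pixel columns grow to the right and rows downward; lengths in m; the calibration is good to about 2 mm. The wrist camera is an equidistant fisheye: a pixel r from the principal point sees the ray r / f radians off the axis. A picture is of the moment at which its call begins: read the wrist's pose just before it. get_calibration takes no time and is no camera call; for the wrist camera it gives the pose at the moment of the call.
- order.job_done(): hands the job in, once; it reports no verdict.
The state is a dict: "clock": time; "joint_pos": joint angles; "joint_vel": joint speeds; "tau": joint torques, N m; "eef_pos": TCP position; "tool_rot": TCP orientation; "ft_force": force on the tool from outside, world axes, zero at the start; "ft_torque": the same for the moment, N m; "grip_width": finger opening in m.
Only numpy, scipy, OpenCV 4.12 (cv2) and the standard library are available. Lean on these libraries where they do the work, as an engineer would, in place of code of your own. Each camera call takes 0.05 s, during which the arm holds its last target.

TASK

Turn the rotary feed table on by one stop, anticlockwise seen from above, so that the steel coupling arrives at the pointer, and let go of it so that it sits in its detent. Then take the bar handle of the test chamber's sprung hatch, lift the hatch a little past its balance point (50 degrees open) to check that the spring takes over, without letting it run right open, bang or drop, and ease it back to just below balance: finish still holding it there, at rest and 3 to 13 degrees below the balance point, so that it would fall shut by itself. Leave the loose things on the table alone.

Things in the scene. Friction and masses are not known exactly. Their poses are not given: they have to be found in the camera images.
- feed_base: Fixed grey round base of the rotary feed table, 176 mm across, with the aluminium disc (200 mm across, its upper face 45 mm above the table) turning on it; origin on the turning axis at table height. Its -x side, turned towards the robot give or take its yaw, carries the pointer; z is up.
- rotary (a joint): Angle of the rotary disc, rad: about 0 at the start, growing anticlockwise seen from above. A detent makes a stop every 1.047 rad (60 degrees); leaving a stop takes up to 0.25 N m, and past half way the disc snaps into the next stop by itself. Wanted: the stop at 1.047. Nothing on the disc stands higher than 98 mm above the table save the T-handle; the parts are fastened to it.
- rotary_grip (a point): Centre of the T-handle on the turning axis, 138 mm above the table: a black bar 66 mm long (along this frame's x, turning with the disc), 14 mm thick (along its y), 28 mm high, on an 18 mm post. Grip it from above across its 14 mm and turn. Frame z is up.
- stop_pointer (a point): Tip of the upright steel pointer at the disc's rim, 115 mm from the turning axis, 52 mm above the table.
- coupling_top (a point): Top centre of the steel coupling (31 mm across, 50 high) on the disc, 74 mm from the axis, 98 mm above the table. It stands in the nest next to the pointer, clockwise from it seen from above; the nest at the pointer is empty at the start, three of the others hold small brass adapters.
- chamber: Fixed grey leak-test chamber, an open-topped box 150 (x) x 190 (y) x 90 mm high with a sprung aluminium hatch on top; origin at the centre of its underside, -x is its front, z up.
- hatch (a joint): Opening angle of the hatch, rad: 0 shut (level), growing as its front edge rises; end stop 1.396 (80 degrees). Weight and spring balance at 0.873 (50 degrees): below, the hatch falls shut by itself; above, the spring swings it on open. Lifting at the bar takes 2 N when shut, nothing at balance; near balance this changes by 4.5 N per rad. Almost no hinge friction.
- hatch_bar (a point): Middle of the bar handle: round steel bar, 12 mm thick, parallel to the hinge (this frame's y), 110 mm long between slanting brackets; 126 mm above the table when shut. The frame turns with the hatch; shut, x points rearward, z up. The hatch plate begins 20 mm behind the bar and 29 mm lower. The bar can turn between two pads closed across it, so the gripper may stay pointing down.
- hatch_hinge (a point): Point on the hatch's hinge axis, in the middle of the hatch, 94 mm above the table; the frame is the chamber's (y along the axis, -x to the front). At angle q the bar's middle lies at x = -0.178 cos q + 0.032 sin q, z = 0.178 sin q + 0.032 cos q from here (m).
- tin: Bystander, loose: round screw-lid tin, 57 across, 26 high (mm). Leave it where it is; origin at the centre of its underside.
- spanner: Bystander, loose: flat steel spanner, 176 x 30 x 6 (mm). Leave it where it is; origin at the centre of its underside.
- demand_valve: Bystander, loose: black lung demand valve lying on the table, 103 x 120 x 43 (mm). Leave it where it is; origin at the centre of its underside.
- filter: Bystander, loose: round grey screw-in filter cartridge, 90 across, 58 high (mm). Leave it where it is; origin at the centre of its underside.
- gauge: Bystander, loose: round pressure gauge lying on its back, 92 x 62 x 28 (mm). Leave it where it is; origin at the centre of its underside.

How it is judged:
By the outcome, as a careful person would: the job done as asked, in the order asked, and still so for the second after the job is handed in, while the arm keeps its last pose, push and grip.
It also fails if it takes over 54 s, if anything falls off the work surface, if the arm or the gripper's body presses on something with over 40 N, if the wrist force passes 120 N, or if a joint passes its speed limit or range.

## Working session

There is one attempt and no reset: what is moved stays moved. The work goes in short steps, Python scripts to look and compute and a tool call to move; the robot and the scene stay as the last step left them, time stands still between calls to the robot, and variables do not carry over. Pictures are saved under pics/ and viewed, and the job is handed in when it is done.

Besides the shell and the picture viewer there is one more tool, called by a JSON object that holds its "name" and its "arguments", one argument or row to a line. servo_tool: Moves the arm, as the interface text tells. Its arguments: {"type":"object","properties":{"increments":{"type":"array","items":{"type":"array"}}},"required":["increments"]}

```bash
mkdir -p pics; ls; cat > h.py <<'E'
import numpy as np, cv2
from scipy.spatial.transform import Rotation as R
from workcell import status, viewer, order, bot
def grab(name, fn):
    c=viewer.get_calibration(name); im,d=viewer.camera(name)
    cv2.imwrite('pics/'+fn+'.png',im[:,:,::-1]); np.savez('pics/'+fn+'.npz',im=im,d=d,K=c['K'],p=c['position'],q=c['orientation'])
    return im,d,c
def ray(f,u,v):
    K=f['K'];x=(u-K[0,2])/K[0,0];y=(v-K[1,2])/K[1,1]
    return f['p'],R.from_quat(f['q']).apply([x,-y,-1.])
def onplane(f,u,v,z):
    p,r=ray(f,u,v);return p+r*(z-p[2])/r[2]
def bydepth(f,u,v):
    p,r=ray(f,u,v);return p+r*f['d'][int(v),int(u)]
def proj(f,P):
    c=R.from_quat(f['q']).inv().apply(np.array(P)-f['p']);K=f['K']
    return K[0,0]*c[0]/-c[2]+K[0,2],K[1,1]*(-c[1])/-c[2]+K[1,2]
E
python3 - <<'E'
from h import *
for n in('scene','top'):
    im,d,c=grab(n,n+'0');print(c)
print(status.get_obs(),bot.hold_point_z)
E
```

```text
pics
{'K': array([[479.27452511,   0.        , 323.52915278],
       [  0.        , 479.27452511, 195.91876749],
       [  0.        ,   0.        ,   1.        ]]), 'position': array([-0.19575145, -0.90542895,  1.43170344]), 'orientation': array([ 0.33603632, -0.13570271, -0.33305024,  0.87048372])}
{'K': array([[457.42697264,   0.        , 318.21617634],
       [  0.        , 457.42697264, 202.63514103],
       [  0.        ,   0.        ,   1.        ]]), 'position': array([ 0.45692898, -0.04302699,  1.52817318]), 'orientation': array([-0.0474866 ,  0.03950249,  0.70697169, -0.70453928])}
{'clock': 0.1, 'joint_pos': array([ 1.20197732e+00,  2.41335417e-01,  3.87270199e-03,  1.33516398e+00,
       -2.78848680e-05,  1.57081888e+00]), 'joint_vel': array([ 0.00034483, -0.00144581,  0.00333117,  0.00208763,  0.00071116,
        0.00044923]), 'tau': array([-8.53887941e-04, -3.73139334e+01,  2.53009111e+01,  1.08443221e-02,
       -5.44424188e-05, -1.43538482e-06]), 'eef_pos': array([0.18006868, 0.46586604, 0.23050831]), 'tool_rot': array([ 1.83377073e-01,  9.83042223e-01, -9.02225795e-04, -1.54097631e-04]), 'ft_force': array([-0.76947953, -0.10874547, -0.28271761]), 'ft_torque': array([-0.02135382,  0.00127434, -0.02373406]), 'grip_width': 0.0855304697486365} 0.0187
```

View pics/scene0.png

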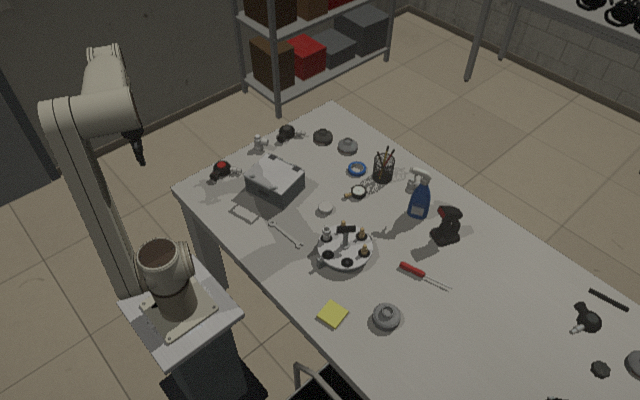

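View pics/top0.png

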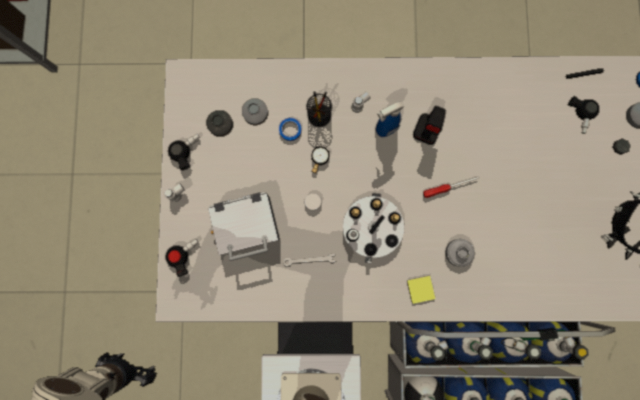

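```bash
python3 - <<'E'
from h import *
f=np.load('pics/top0.npz');im=f['im'][:,:,::-1]
cv2.imwrite('pics/t_rot.png',cv2.resize(im[180:280,320:430],None,fx=6,fy=6,interpolation=cv2.INTER_CUBIC)[:600])
cv2.imwrite('pics/t_hat.png',cv2.resize(im[180:290,200:300],None,fx=5.4,fy=5.4,interpolation=cv2.INTER_CUBIC))
E
```

```text
(no output)
```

View pics/t_rot.png

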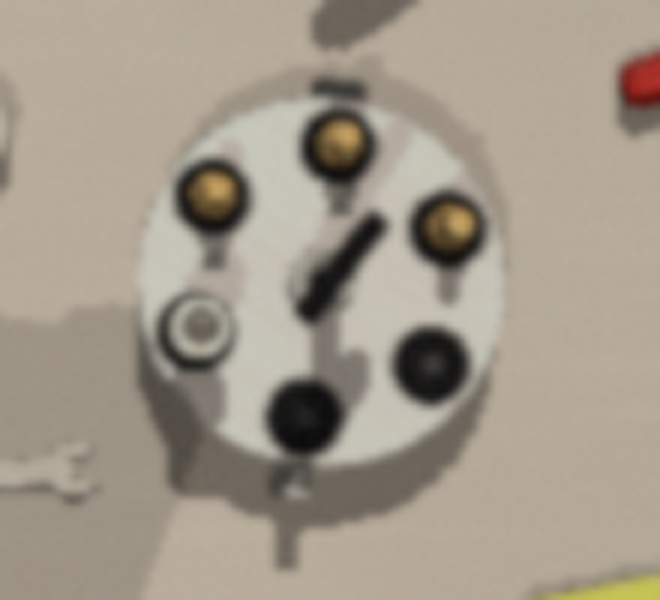

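View pics/t_hat.png

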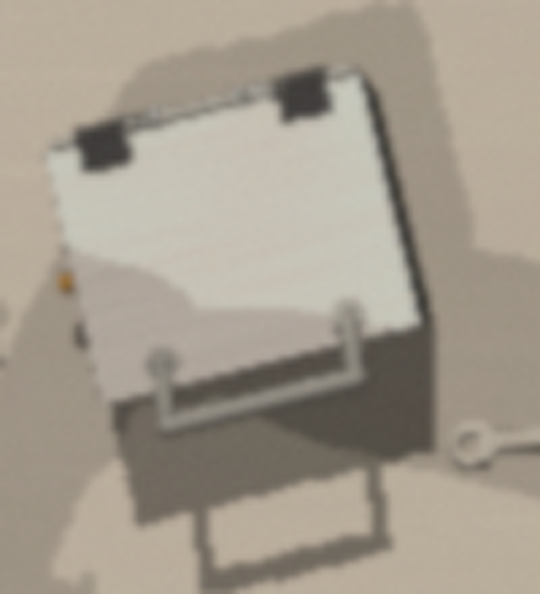

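```bash
python3 - <<'E'
from h import *
f=np.load('pics/top0.npz')
def P(x,y,s,ox,oy,z): return onplane(f,(x+.5)/s-.5+ox,(y+.5)/s-.5+oy,z)
r=lambda x,y,z:P(x,y,6,320,180,z)
a,b=r(377,220,.150),r(308,312,.150);print('T',a,b,(a+b)/2,np.hypot(*(a-b)[:2]),np.degrees(np.arctan2(*(a-b)[1::-1])))
print('coup',r(201,325,.098)); print('ptr',r(293,478,.052))
im=f['im']
# disc ellipse: edges approx
pts=np.array([r(x,y,.045)[:2] for x,y in[(140,280),(503,280),(335,97),(335,466),(205,150),(460,155),(215,420)]])
A=np.c_[2*pts,np.ones(len(pts))];s=np.linalg.lstsq(A,(pts**2).sum(1),rcond=None)[0];print('disc',s[:2],np.sqrt(s[2]+s[:2]@s[:2]))
h=lambda x,y,z:P(x,y,5.4,200,180,z)
a,b=h(165,424,.126),h(360,374,.126);print('bar',a,b,(a+b)/2,np.hypot(*(a-b)[:2]),np.degrees(np.arctan2(*(a-b)[1::-1])))
# depth checks
for n,x,y in[('Tmid',342,266)]:print(n,bydepth(f,x/6+320,y/6+180))
print('bar d',bydepth(f,200+262/5.4,180+400/5.4))
for n,x,y in[('h1',105,145),('h2',303,95),('c1',50,150),('c2',355,72),('c3',113,402),('c4',420,322)]:print(n,h(x,y,.097))
# brass / detail
for n,x,y in[('b',338,145),('b',212,195),('b',449,228)]:print(n,r(x,y,.09))
# scene cam check
g=np.load('pics/scene0.npz')
print(proj(g,(h(165,424,.126)+h(360,374,.126))/2), proj(g,(r(377,220,.15)+r(308,312,.15))/2))
E
```

```text
T [ 0.58524062 -0.22145478  0.15      ] [ 0.53906433 -0.18598741  0.15      ] [ 0.56215247 -0.2037211   0.15      ] 0.05822528347127644 -37.527366800203644
coup [ 0.53559225 -0.13566939  0.098     ]
ptr [ 0.45645212 -0.18667357  0.052     ]
disc [ 0.56289623 -0.2066051 ] 0.09833746255397172
bar [0.46107658 0.24168359 0.126     ] [0.48885152 0.13171194 0.126     ] [0.47496405 0.18669777 0.126     ] 0.11342491288859696 104.1744552927745
Tmid [ 0.56101022 -0.2049217   0.14783017]
bar d [0.47309582 0.18494743 0.13091625]
h1 [0.62321955 0.2861276  0.097     ]
h2 [0.65222531 0.17057828 0.097     ]
c1 [0.62040736 0.31829948 0.097     ]
c2 [0.66569989 0.14023839 0.097     ]
c3 [0.47385363 0.2779213  0.097     ]
c4 [0.51935744 0.10089139 0.097     ]
b [ 0.63059074 -0.20948905  0.09      ]
b [ 0.60436324 -0.14279753  0.09      ]
b [ 0.58646744 -0.26687299  0.09      ]
(np.float64(256.8971793901428), np.float64(182.9471648133756)) (np.float64(345.45533071843204), np.float64(227.404049870144))
```

{"name": "servo_tool", "arguments": {
  "increments": [
    [0, [-15, -12, 0], 0],
    [0, [-34, -28, 0], 0],
    [0, [-35, -29, 0], 0],
    [0, [-35, -29, 0], 0],
    [0, [-35, -29, 0], 0],
    [0, [-35, -29, 0], 0],
    [0, [-35, -29, 0], 0],
    [0, [-35, -29, 0], 0],
    [0, [-35, -29, 0], 0],
    [0, [-35, -29, 0], 0]
  ]
}}

```text
clock: 1.1
eef_pos: [0.3894, 0.0922, 0.2312]
tool_rot: [0.183, 0.983, 0.0, -0.0]
ft_force: [0.7, 2.1, -0.8]
grip_width: 0.0855
```

{"name": "servo_tool", "arguments": {
  "increments": [
    [0, [-35, -29, 0], 0],
    [0, [-35, -29, 0], 0],
    [0, [-35, -29, 0], 0],
    [0, [-35, -29, 0], 0],
    [0, [-35, -29, 0], 0],
    [0, [-35, -29, 0], 0],
    [0, [-35, -29, 0], 0],
    [0, [-24, -14, 0], 0],
    [80, [0, 0, 0], 8.3],
    [80, [0, 0, 0], 8.3]
  ]
}}

```text
clock: 2.1
eef_pos: [0.5617, -0.2064, 0.2297]
tool_rot: [0.327, 0.945, 0.0, -0.001]
ft_force: [-0.2, 0.0, 0.3]
grip_width: 0.0598
```

```bash
cat >> h.py <<'E'
def st():
    o=status.get_obs();m=R.from_quat(o['tool_rot']).as_matrix()
    print('t',round(o['clock'],2),'tcp',o['eef_pos'].round(4),'yangle',np.degrees(np.arctan2(m[1,1],m[0,1])).round(2),'F',o['ft_force'].round(2),'M',o['ft_torque'].round(2),'w',o['grip_width'].round(4),'j',o['joint_pos'].round(2),'vmax',abs(o['joint_vel']).max().round(3))
    return o,m
def to(P):
    o,m=st();print('tool mm',(m.T@(np.array(P)-o['eef_pos'])*1e3).round(1))
E
python3 - <<'E'
from h import *
im,d,c=grab('wrist','w1')
to([.562,-.205,.2]);print(c)
grab('top','top1')
E
```

```text
Traceback (most recent call last):
  File "h.py", line 23, in to
    o,m=st();print('tool mm',(m.T@(np.array(P)-o['eef_pos'])*1e3).round(1))
        ~~^^
  File "h.py", line 20, in st
    print('t',round(o['clock'],2),'tcp',o['eef_pos'].round(4),'yangle',np.degrees(np.arctan2(m[1,1],m[0,1])).round(2),'F',o['ft_force'].round(2),'M',o['ft_torque'].round(2),'w',o['grip_width'].round(4),'j',o['joint_pos'].round(2),'vmax',abs(o['joint_vel']).max().round(3))
                                                                                                                                                                                 ^^^^^^^^^^^^^^^^^^^^^
AttributeError: 'float' object has no attribute 'round'
```

View pics/w1.png

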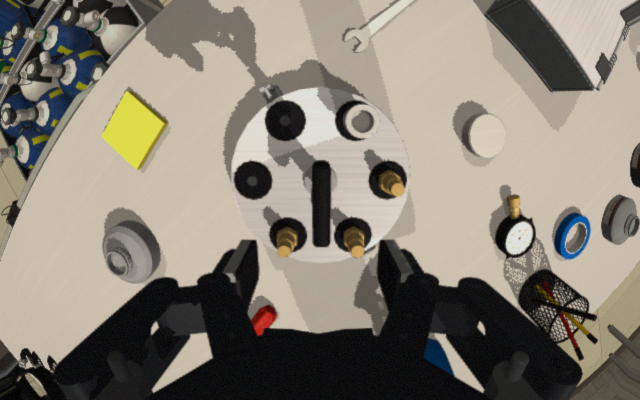

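```bash
sed -i "s/o\['grip_width'\].round(4)/round(float(o['grip_width']),4)/" h.py; cat >> h.py <<'E'
def fray(f,u,v):
    K=f['K'];x=u-K[0,2];y=v-K[1,2];r=np.hypot(x,y);th=r/K[0,0];s=np.sin(th)/max(r,1e-9)
    return f['p'],R.from_quat(f['q']).apply([x*s,-y*s,-np.cos(th)])
def fplane(f,u,v,z):
    p,r=fray(f,u,v);return p+r*(z-p[2])/r[2]
E
python3 - <<'E'
from h import *
f=np.load('pics/w1.npz');print(f['K'],f['p'])
im=f['im'];m=(im[155:255,300:345].max(2)<45).astype(np.uint8)
n,l,s,c=cv2.connectedComponentsWithStats(m);k=1+s[1:,4].argmax();print(s[k],c[k]);
cnt=cv2.findContours((l==k).astype(np.uint8),0,1)[0][0];print(cv2.minAreaRect(cnt))
a,b=fplane(f,321,162,.152),fplane(f,321,245,.152)
print(a,b,(a+b)/2,np.hypot(*(a-b)[:2]),np.degrees(np.arctan2(*(b-a)[1::-1])))
c=fplane(f,361,120,.098);print('coup',c);print('ptr',fplane(f,268,90,.052))
to([.562,-.205,.128])
E
```

```text
[[309.70691629   0.         317.57436057]
 [  0.         309.70691629 199.59156696]
 [  0.           0.           1.        ]] [ 0.51000353 -0.1658473   0.37269633]
[  12    6   18   85 1400] [20.74857143 47.05928571]
((20.5, 48.0), (84.0, 17.0), 90.0)
[ 0.53644824 -0.18392085  0.152     ] [ 0.5872476  -0.22356688  0.152     ] [ 0.56184792 -0.20374386  0.152     ] 0.06443897782681075 -37.97002350533059
coup [ 0.53482548 -0.13714619  0.098     ]
ptr [ 0.45507835 -0.18806595  0.052     ]
t 2.15 tcp [ 0.5615 -0.2059  0.23  ] yangle 51.66 F [-0.09  0.09  0.97] M [-0.03  0.01 -0.03] w 0.0587 j [-0.35  0.44  0.29  1.42  0.    0.32] vmax 0.291
tool mm [ -0.    1.1 102. ]
```

{"name": "servo_tool", "arguments": {
  "increments": [
    [80, [0, 1, 10], 0],
    [80, [0, 0.5, 22], 0],
    [80, [0, 0, 26], 0],
    [80, [0, 0, 24], 0],
    [80, [0, 0, 14], 0],
    [80, [0, 0, 6], 0],
    [80, [0, 0, 0], 0],
    [255, [0, 0, 0], 0],
    [255, [0, 0, 0], 0],
    [255, [0, 0, 0], 0]
  ]
}}

```text
clock: 3.15
eef_pos: [0.5633, -0.2044, 0.1304]
tool_rot: [0.323, 0.946, -0.0, 0.001]
ft_force: [0.2, -0.4, -0.1]
grip_width: 0.0151
```

```bash
python3 - <<'E'
from h import *
to([.562,-.205,.128])
E
```

```text
t 3.15 tcp [ 0.5633 -0.2044  0.1304] yangle 52.29 F [ 0.17 -0.36 -0.08] M [ 0.    0.01 -0.  ] w 0.0151 j [-0.35  0.49  0.1   1.18 -0.    0.31] vmax 0.005
tool mm [ 0.7 -1.3  2.4]
```

{"name": "servo_tool", "arguments": {
  "increments": [
    [255, [0, 0, 0], 0],
    [255, [0, 0, 0], -4],
    [255, [0, 0, 0], -7],
    [255, [0, 0, 0], -7],
    [255, [0, 0, 0], -7],
    [255, [0, 0, 0], -7],
    [255, [0, 0, 0], -7],
    [255, [0, 0, 0], -7],
    [255, [0, 0, 0], -7],
    [255, [0, 0, 0], -7]
  ]
}}

```text
clock: 4.15
eef_pos: [0.5632, -0.2046, 0.1306]
tool_rot: [-0.196, 0.981, -0.001, 0.001]
ft_force: [-1.0, -0.1, 4.0]
grip_width: 0.0129
```

{"name": "servo_tool", "arguments": {
  "increments": [
    [255, [0, 0, 0], 0],
    [255, [0, 0, 0], 0],
    [255, [0, 0, 0], 0],
    [255, [0, 0, 0], 0],
    [255, [0, 0, 0], 0],
    [255, [0, 0, 0], 0],
    [255, [0, 0, 0], 0],
    [255, [0, 0, 0], 0],
    [255, [0, 0, 0], 0],
    [255, [0, 0, 0], 0]
  ]
}}

```text
clock: 5.15
eef_pos: [0.5633, -0.2046, 0.1306]
tool_rot: [-0.192, 0.981, -0.001, 0.001]
ft_force: [-1.3, -0.3, 5.9]
grip_width: 0.0124
```

```bash
python3 - <<'E'
from h import *
st()
grab('wrist','w2')
E
```

```text
t 5.15 tcp [ 0.5633 -0.2046  0.1306] yangle 112.1 F [-1.3  -0.31  5.91] M [-0.06  0.24 -0.05] w 0.0124 j [-0.35  0.49  0.1   1.18 -0.   -0.73] vmax 0.002
```

View pics/w2.png

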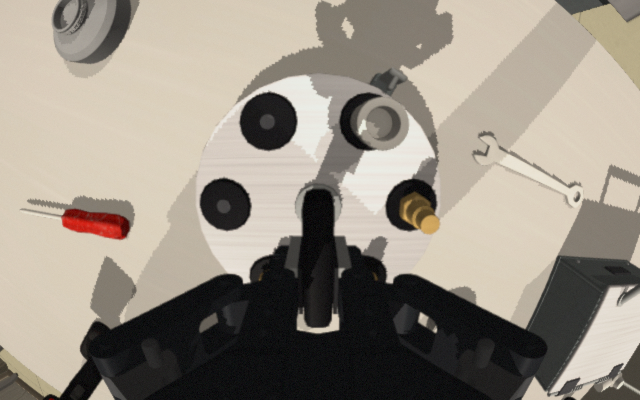

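{"name": "servo_tool", "arguments": {
  "increments": [
    [200, [0, 0, 0], 0],
    [120, [0, 0, 0], 0],
    [80, [0, 0, 0], 0],
    [80, [0, 0, 0], 0],
    [80, [0, 0, -6], 0],
    [80, [0, 0, -20], 0],
    [80, [0, 0, -30], 0],
    [80, [0, 0, -30], 0],
    [80, [0, 0, -24], 0],
    [80, [0, 0, 0], 0]
  ]
}}

```text
clock: 6.2
eef_pos: [0.5648, -0.2049, 0.2442]
tool_rot: [-0.193, 0.981, -0.002, 0.004]
ft_force: [0.3, -0.3, 0.7]
grip_width: 0.0588
```

```bash
python3 - <<'E'
from h import *
grab('wrist','w3')
to([.475,.187,.24])
E
```

```text
t 6.25 tcp [ 0.5639 -0.2045  0.2418] yangle 112.26 F [-0.6   0.36 -0.18] M [-0.02  0.01 -0.01] w 0.0587 j [-0.35  0.44  0.31  1.44  0.   -0.74] vmax 0.065
tool mm [-66.1 396.    0.7]
```

View pics/w3.png

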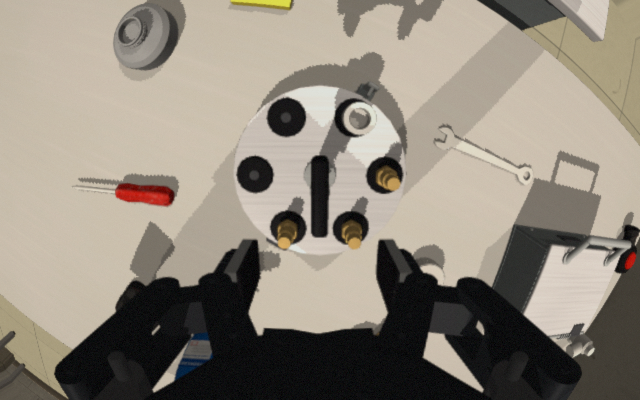

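{"name": "servo_tool", "arguments": {
  "increments": [
    [80, [-4, 20, 0], 0],
    [80, [-7, 42, 0], 0],
    [80, [-7, 42, 0], 0],
    [80, [-7, 42, 0], 0],
    [80, [-7, 42, 0], 0],
    [80, [-7, 42, 0], 0],
    [80, [-7, 42, 0], 0],
    [80, [-7, 42, 0], 0],
    [80, [-7, 42, 0], 0],
    [80, [-6, 40, 0], 0]
  ]
}}

```text
clock: 7.25
eef_pos: [0.4723, 0.1888, 0.238]
tool_rot: [-0.193, 0.981, -0.0, -0.001]
ft_force: [0.5, 0.3, 1.1]
grip_width: 0.0584
```

{"name": "servo_tool", "arguments": {
  "increments": [
    [80, [0, 0, 0], -8.2],
    [80, [0, 0, 0], -8.2],
    [80, [0, 0, 0], -8.2],
    [80, [0, 0, 0], -8.2],
    [80, [0, 0, 0], -8.2],
    [80, [0, 0, 0], -8.2],
    [80, [0, 0, 0], -8.2],
    [80, [0, 0, 0], -8.2],
    [80, [0, 0, 0], -8.2],
    [80, [0, 0, 0], -8.2]
  ]
}}

```text
clock: 8.25
eef_pos: [0.4728, 0.187, 0.2378]
tool_rot: [0.791, -0.612, -0.001, 0.001]
ft_force: [-0.8, 0.6, -0.1]
grip_width: 0.0584
```

```bash
python3 - <<'E'
from h import *
f=np.load('pics/w3.npz');c=fplane(f,360,118,.098);print('coup',c,np.degrees(np.arctan2(c[1]+.2045,c[0]-.5625)))
a,b=fplane(f,319,156,.152),fplane(f,319,236,.152);print('T',(a+b)/2,np.degrees(np.arctan2(*(b-a)[1::-1])))
p=fplane(f,366,87,.052);print('ptr',p,np.degrees(np.arctan2(p[1]+.2045,p[0]-.5625)))
grab('wrist','w4')
to([.475,.187,.109])
E
```

```text
coup [ 0.49032994 -0.19478413  0.098     ] 172.33267369667337
T [ 0.56168626 -0.20647449  0.152     ] 22.359521911011477
ptr [ 0.45462925 -0.19621945  0.052     ] 175.61037673342486
t 8.3 tcp [0.4728 0.187  0.2378] yangle -165.2 F [-0.56  0.29 -0.41] M [-0.04  0.04 -0.06] w 0.0586 j [ 0.38  0.26  0.04  1.36  0.   -1.45] vmax 0.286
tool mm [  0.5  -2.5 128.8]
```

View pics/w4.png

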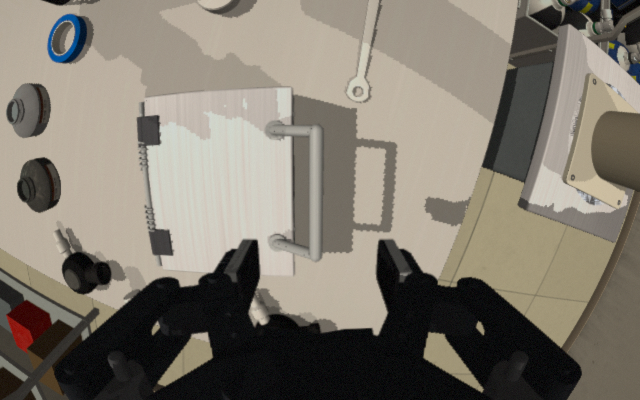

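```bash
python3 - <<'E'
from h import *
f=np.load('pics/w4.npz')
a,b=fplane(f,317,128,.128),fplane(f,317,259,.128);print((a+b)/2,np.hypot(*(a-b)[:2]),np.degrees(np.arctan2(*(b-a)[1::-1])))
print(bydepth(np.load('pics/top0.npz'),248.5,254))
q=(a+b)/2; to([q[0],q[1],.109])
E
```

```text
[0.47339629 0.18648626 0.128     ] 0.11584291502114893 104.60455724852686
[0.47331954 0.18500282 0.13094455]
t 8.3 tcp [0.4728 0.187  0.2378] yangle -165.2 F [-0.56  0.29 -0.41] M [-0.04  0.04 -0.06] w 0.0586 j [ 0.38  0.26  0.04  1.36  0.   -1.45] vmax 0.286
tool mm [  0.6  -0.8 128.8]
```

{"name": "servo_tool", "arguments": {
  "increments": [
    [80, [0, -1, 12], 0],
    [100, [0, 0, 26], 0],
    [120, [0, 0, 28], 0],
    [120, [0, 0, 28], 0],
    [120, [0, 0, 20], 0],
    [120, [0, 0, 10], 0],
    [120, [0, 0, 3], 0],
    [120, [0, 0, 0], 0],
    [255, [0, 0, 0], 0],
    [255, [0, 0, 0], 0]
  ]
}}

```text
clock: 9.3
eef_pos: [0.4755, 0.1879, 0.1134]
tool_rot: [0.789, -0.614, 0.001, -0.001]
ft_force: [0.3, 0.4, -0.1]
grip_width: 0.0168
```

{"name": "servo_tool", "arguments": {
  "increments": [
    [255, [0, 0, 0], 0],
    [255, [0, 0, 0], 0],
    [255, [0, 0, 0], 0],
    [255, [0, 0, 0], 0],
    [255, [0, 0, 0], 0],
    [255, [0, 0, 0], 0],
    [255, [0, 0, 0], 0],
    [255, [0, 0, 0], 0],
    [255, [0, 0, 0], 0],
    [255, [0, 0, 0], 0]
  ]
}}

```text
clock: 10.3
eef_pos: [0.4741, 0.1876, 0.1133]
tool_rot: [0.789, -0.614, -0.0, -0.0]
ft_force: [-3.8, -0.8, 5.5]
grip_width: 0.0097
```

```bash
python3 - <<'E'
from h import *
st();grab('wrist','w5')
E
```

```text
t 10.3 tcp [0.4741 0.1876 0.1133] yangle -165.74 F [-3.82 -0.8   5.45] M [-0.21  0.86 -0.07] w 0.0097 j [ 0.38  0.34 -0.18  1.05  0.   -1.44] vmax 0.001
```

View pics/w5.png

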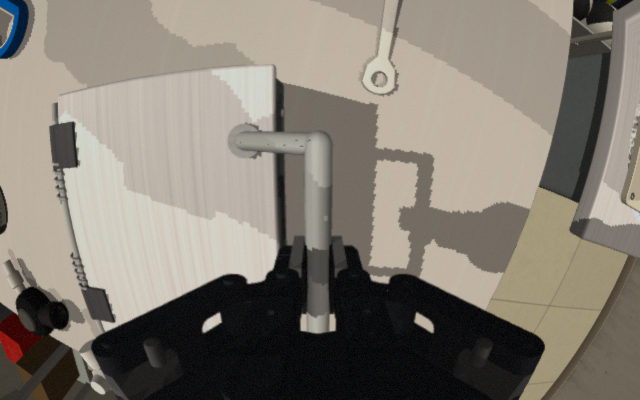

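```bash
python3 - <<'E'
import numpy as np
q=np.radians([0,1,3,6,9,12,15,18,21,24,27,30,33,36,39,42,45,48,50,52,54,55]);P=np.c_[178*np.cos(q)-32*np.sin(q)-178,-(178*np.sin(q)+32*np.cos(q)-32)]
for a,p,d in zip(np.degrees(q).round(),P.round(1),np.diff(P,axis=0,prepend=[[0,0]]).round(1)):print(a,p,d)
E
```

```text
0.0 [ 0. -0.] [ 0. -0.]
1.0 [-0.6 -3.1] [-0.6 -3.1]
3.0 [-1.9 -9.3] [-1.3 -6.2]
6.0 [ -4.3 -18.4] [-2.4 -9.2]
9.0 [ -7.2 -27.5] [-2.9 -9. ]
12.0 [-10.5 -36.3] [-3.3 -8.9]
15.0 [-14.3 -45. ] [-3.8 -8.7]
18.0 [-18.6 -53.4] [-4.3 -8.5]
21.0 [-23.3 -61.7] [-4.7 -8.2]
24.0 [-28.4 -69.6] [-5.1 -8. ]
27.0 [-33.9 -77.3] [-5.5 -7.7]
30.0 [-39.8 -84.7] [-5.9 -7.4]
33.0 [-46.1 -91.8] [-6.3 -7.1]
36.0 [-52.8 -98.5] [-6.7 -6.7]
39.0 [ -59.8 -104.9] [-7.  -6.4]
42.0 [ -67.1 -110.9] [-7.3 -6. ]
45.0 [ -74.8 -116.5] [-7.6 -5.6]
48.0 [ -82.7 -121.7] [-7.9 -5.2]
50.0 [ -88.1 -124.9] [-5.4 -3.2]
52.0 [ -93.6 -128. ] [-5.5 -3. ]
54.0 [ -99.3 -130.8] [-5.6 -2.8]
55.0 [-102.1 -132.2] [-2.9 -1.3]
```

{"name": "servo_tool", "arguments": {
  "increments": [
    [255, [0, -0.6, -3.1], 0],
    [255, [0, -1.3, -6.2], 0],
    [255, [0, -2.4, -9.2], 0],
    [255, [0, -2.9, -9], 0],
    [255, [0, -3.3, -8.9], 0],
    [255, [0, -3.8, -8.7], 0],
    [255, [0, -4.3, -8.5], 0],
    [255, [0, -4.7, -8.2], 0],
    [255, [0, -5.1, -8], 0],
    [255, [0, 0, 0], 0]
  ]
}}

```text
clock: 11.35
eef_pos: [0.5009, 0.1943, 0.1841]
tool_rot: [0.789, -0.614, -0.001, 0.001]
ft_force: [-10.1, -1.6, 4.9]
grip_width: 0.0097
```

```bash
python3 - <<'E'
from h import *
st()
E
```

```text
t 11.35 tcp [0.5009 0.1943 0.1841] yangle -165.73 F [-10.15  -1.63   4.92] M [-0.42  2.1   0.  ] w 0.0097 j [ 0.37  0.34  0.02  1.25  0.   -1.45] vmax 0.024
```

{"name": "servo_tool", "arguments": {
  "increments": [
    [255, [0, 0.8, -0.6], 0],
    [255, [0, -2, -3], 0],
    [255, [0, -5, -7.1], 0],
    [255, [0, -5.8, -7.3], 0],
    [255, [0, -6.2, -7], 0],
    [255, [0, -6.6, -6.7], 0],
    [255, [0, -6, -5.5], 0],
    [255, [0, 0, 0], 0],
    [255, [0, 0, 0], 0],
    [255, [0, 0, 0], 0]
  ]
}}

```text
clock: 12.35
eef_pos: [0.5314, 0.202, 0.2214]
tool_rot: [0.789, -0.614, -0.0, -0.0]
ft_force: [-6.4, -1.2, 3.9]
grip_width: 0.0094
```

```bash
python3 - <<'E'
from h import *
st(); grab('wrist','w6'); grab('top','t6'); grab('scene','s6')
E
```

```text
t 12.35 tcp [0.5314 0.202  0.2214] yangle -165.73 F [-6.39 -1.19  3.87] M [-0.31  1.73  0.01] w 0.0094 j [ 0.36  0.38  0.18  1.36  0.   -1.46] vmax 0.001
```

View pics/w6.png

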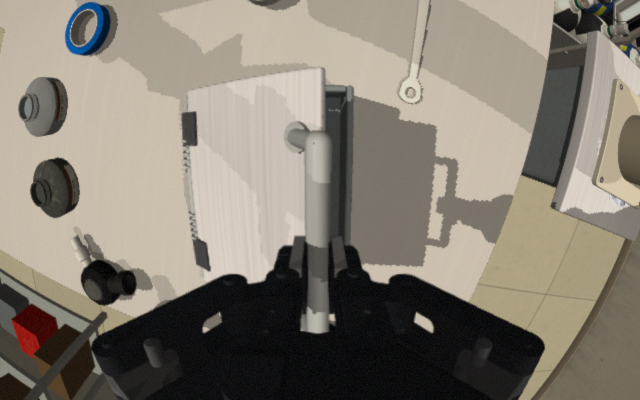

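View pics/s6.png

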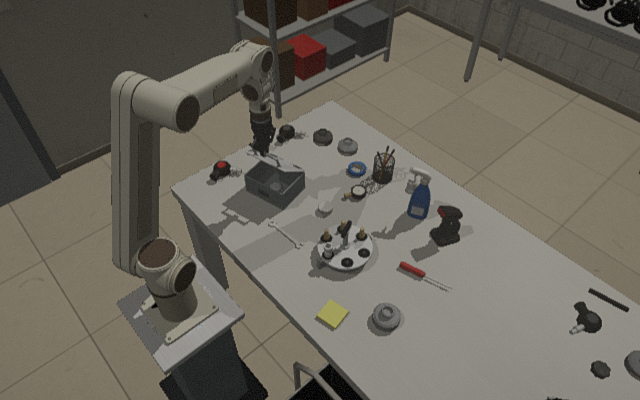

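```bash
cat >> h.py <<'E'
def fdepth(f,u,v):
    p,r=fray(f,u,v);ax=R.from_quat(f['q']).apply([0,0,-1.]);return p+r*f['d'][int(v),int(u)]/(r@ax)
def hatch(f,us,vs):
    P=np.array([fdepth(f,u,v) for u in us for v in vs]);c=P.mean(0)
    n=np.linalg.svd(P-c)[2][2];n*=np.sign(n[2]);res=(P-c)@n
    k=abs(res)<.004; c=P[k].mean(0);n=np.linalg.svd(P[k]-c)[2][2];n*=np.sign(n[2])
    print('plate n',n.round(3),'tilt',np.degrees(np.arccos(n[2])).round(2),'az',np.degrees(np.arctan2(n[1],n[0])).round(1),'rms',((P[k]-c)@n).std().round(4),k.mean().round(2),'c',c.round(3))
def bar(f,u,vs):
    print('bar top',np.mean([fdepth(f,u,v) for v in vs],0).round(4))
E
python3 - <<'E'
from h import *
f=np.load('pics/w5.npz');hatch(f,range(110,230,10),range(120,260,10));bar(f,318,range(170,230,5))
f=np.load('pics/w6.npz');hatch(f,range(205,280,6),range(105,230,8));bar(f,317,range(170,230,5))
E
```

```text
plate n [-0.002 -0.002  1.   ] tilt 0.18 az -128.3 rms 0.0006 1.0 c [0.569 0.179 0.097]
bar top [0.4829 0.154  0.1319]
plate n [0.619 0.156 0.77 ] tilt 39.63 az 14.1 rms 0.0004 0.25 c [0.597 0.187 0.145]
bar top [0.5404 0.1695 0.2364]
```

{"name": "servo_tool", "arguments": {
  "increments": [
    [255, [0, -2, -2], 0],
    [255, [0, -3.8, -2.8], 0],
    [255, [0, -7.7, -5.6], 0],
    [255, [0, -7.9, -5.2], 0],
    [255, [0, -5.4, -3.2], 0],
    [255, [0, -5.5, -3.1], 0],
    [255, [0, -5.7, -2.8], 0],
    [255, [0, -1.4, -0.7], 0],
    [255, [0, 0, 0], 0],
    [255, [0, 0, 0], 0]
  ]
}}

```text
clock: 13.5
eef_pos: [0.5719, 0.2122, 0.2494]
tool_rot: [0.789, -0.614, 0.002, -0.003]
ft_force: [-4.4, -0.8, 9.4]
grip_width: 0.0092
```

```bash
python3 - <<'E'
from h import *
st(); grab('wrist','w7')
f=np.load('pics/w7.npz');hatch(f,range(245,290,4),range(105,230,8));bar(f,317,range(170,230,5))
E
```

```text
t 13.5 tcp [0.5719 0.2122 0.2494] yangle -165.74 F [-4.36 -0.84  9.43] M [-0.17  0.92  0.02] w 0.0092 j [ 0.36  0.45  0.36  1.47 -0.   -1.46] vmax 0.004
plate n [0.791 0.2   0.579] tilt 54.63 az 14.2 rms 0.0004 1.0 c [0.621 0.195 0.147]
bar top [0.5807 0.1798 0.2637]
```

View pics/w7.png

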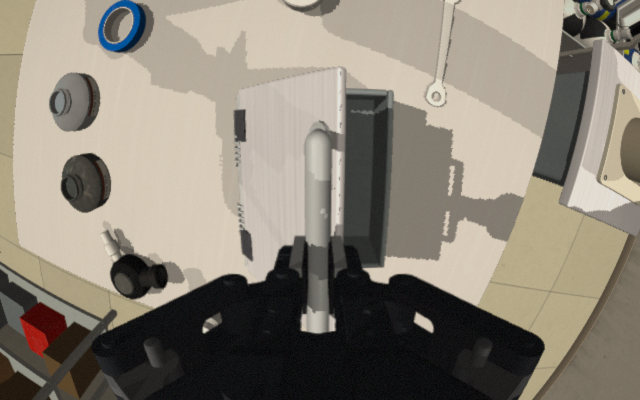

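{"name": "servo_tool", "arguments": {
  "increments": [
    [255, [0, 0, 0], 0],
    [255, [0, 1.7, 0.8], 0],
    [255, [0, 4, 2], 0],
    [255, [0, 5.5, 3], 0],
    [255, [0, 5.5, 3.2], 0],
    [255, [0, 5.4, 3.5], 0],
    [255, [0, 5.2, 3.5], 0],
    [255, [0, 4.2, 3], 0],
    [255, [0, 2.2, 1.6], 0],
    [255, [0, 0, 0], 0]
  ]
}}

```text
clock: 14.55
eef_pos: [0.5387, 0.2038, 0.2272]
tool_rot: [0.789, -0.614, 0.002, -0.002]
ft_force: [-4.8, -1.0, 6.5]
grip_width: 0.0094
```

{"name": "servo_tool", "arguments": {
  "increments": [
    [255, [0, 0, 0], 0],
    [255, [0, 0, 0], 0],
    [255, [0, 0, 0], 0],
    [255, [0, 0, 0], 0],
    [255, [0, 0, 0], 0],
    [255, [0, 0, 0], 0],
    [255, [0, 0, 0], 0],
    [255, [0, 0, 0], 0],
    [255, [0, 0, 0], 0],
    [255, [0, 0, 0], 0]
  ]
}}

```text
clock: 15.55
eef_pos: [0.5385, 0.2038, 0.227]
tool_rot: [0.789, -0.614, 0.001, -0.002]
ft_force: [-5.1, -1.4, 7.6]
grip_width: 0.0095
```

```bash
python3 - <<'E'
from h import *
st(); grab('wrist','w8'); grab('top','t8')
f=np.load('pics/w8.npz');hatch(f,range(225,285,5),range(105,230,8));bar(f,317,range(170,230,5))
im=cv2.imread('pics/t8.png');cv2.imwrite('pics/t8c.png',cv2.resize(im[80:300,150:500],None,fx=2.2,fy=2.2,interpolation=cv2.INTER_CUBIC))
E
```

```text
t 15.55 tcp [0.5385 0.2038 0.227 ] yangle -165.73 F [-5.12 -1.37  7.59] M [-0.17  0.84 -0.03] w 0.0095 j [ 0.36  0.39  0.2   1.38 -0.   -1.46] vmax 0.002
plate n [0.652 0.163 0.74 ] tilt 42.26 az 14.0 rms 0.0004 0.32 c [0.595 0.183 0.154]
bar top [0.5474 0.1711 0.2424]
```

View pics/w8.png

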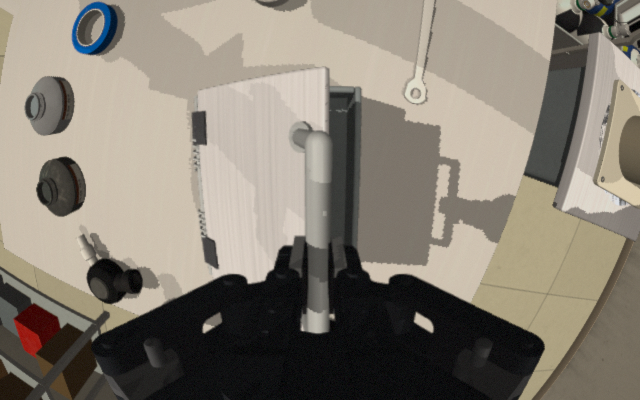

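View pics/t8c.png

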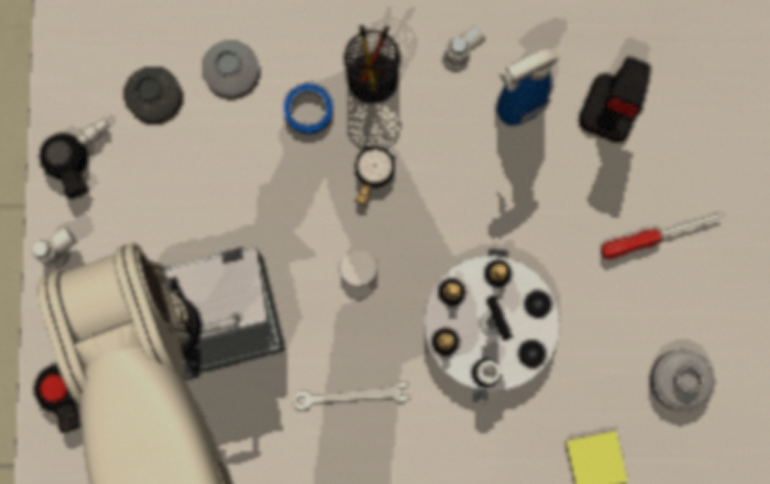

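```bash
python3 -c "
from h import *
print(order.job_done())"
```

```text
the job is handed in; nothing more can be done
None
```

The feed table is one stop on, the hatch is held just below balance, and the job is handed in; no verdict came back. The last reading before handing in was 15.6 s on the robot's clock, against the 54 s limit.

- **Feed table:** I turned the disc 60° anticlockwise by its T-handle and let go. After release the handle measured 60.3° on from its start. The coupling sits at the pointer, at 172°; I measured the pointer at about 170° from above before the turn and 176° from the wrist camera, so that check is only good to a few degrees. The last top view still shows the coupling at the pointer.
- **Hatch:** I took the bar and lifted the hatch to 54.6° by the wrist depth image. I held it there briefly, then eased it back to 42.3°, about 7.7° below balance. At hand-in it was still gripped and at rest.
- **Spring takeover:** I passed balance, but the forces near it (under 0.5 N) are too small for the wrist sensor to confirm that the spring took over.
- **Wrist force:** It read up to about 11 N at my checks, well under the limit. Part of it was a steady push while holding the bar that I could not fully explain. The bar slid about 3 mm in the pads on the way up.
- **Angle check:** The last plane fit used only 32% of the sampled points, but it agrees with the angle from the tool position, about 42°.
- **Loose things:** I saw none of them move in the last top view, though the arm hides part of the left side there.

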